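Measure a nested stack of sample cups on the bench micrometer

ROBOT

A 6-joint arm with a two-finger parallel gripper is mounted at the origin on a cart in front of the work surface, level with it; the furniture and walls round the work are solid. World frame = base frame: x ahead of the robot, y to its left, z up, the work surface at z = 0. Lengths are in mm, angles in rad, forces in N, time in s.
With the tool pointing down it reaches from about 300 to 775 mm from the base axis. Payload 14.6 kg.
Tool frame: the origin (TCP) lies midway between the tips of the shut fingers; the grasp point (between the pads) lies 19 mm behind it; y points along the fingers, z is the direction in which the jaws open and shut, and the axes are right-handed (so a half turn about y gives the same grasp; the last joint's range is limited). The gripper opens to 94 mm and grips with 3 to 60 N. Pads are 16 mm wide; open, the fingers measure 119 mm over their backs; the gripper's body (75 mm by 177 mm) begins 78 mm behind the grasp point.
Start: joints at [-1.329, 0.3, 1.521, -0, 1.321, -0.067], TCP at [167.147, -523.976, 205.446] pointing down, gripper open.
Joint ranges: [-3.03, 3.03], [-0.79, 2.21], [0.23, 2.52], [-1.04, 4.18], [0, 3.07], [-2.55, 2.55]. Speed limits (rad/s): [2.22, 2.22, 2.57, 3.14, 3.14, 3.14].

INTERFACE

Orientations are given as [roll, pitch, yaw] about the fixed x, y, z axes, in that order (R = Rz(yaw) Ry(pitch) Rx(roll)).
In Python, from cell import manip gives the robot as it stands.
- The arm moves only by the tool play_rows, never from a script. Its argument "series" is a list of rows, each a list of 3 entries, a list of its own where there are three numbers: the shift along the tool's x, y, z in m, then the turn about the tool's y in rad, then the closure, from 0 (fully open) to 1 (shut). In form: [[[dx, dy, dz], twist, grip], ...]. A call has 1 to 20 rows; each row is the pose to reach, as a shift and turn from the pose measured when the call began, along the tool's axes at that moment; what a row does not reach only later rows make up. A row lasts 1/10 s, in which the tool goes at most 50 mm and 8.59 degrees, less where a joint would pass 70% of its speed; a pose out of reach is approached as far as the arm can. A call with a gripper value outside its range is refused whole. The fingers move at their own pace and stop on an object; "squeeze" is the grip in N (left out, the last holds). Time passes only in rows, so rows that repeat a pose let the fingers close. It gives the time, the measured TCP pose, the force and the opening at its end, in the units of the state.
- manip.read_state(): the state, without advancing time (a new reading comes with each control period).
- manip.camera(name): name is "scene" or "top" or "wrist"; returns the picture (480x640x3 uint8, red, green, blue); there is no depth.
- manip.camera_params(name): a dict with "K" (3x3 intrinsics, pixels), "rvec" (rotation vector, rad) and "tvec" (3), from world to camera coordinates, as OpenCV has them. Camera axes: x right, y down, z forward; pixel columns grow to the right and rows downward; lengths in mm; the calibration is good to about 2 mm. A picture is of the moment at which its call begins: read the wrist's pose just before it. camera_params takes no time and is no camera call; for the wrist camera it gives the pose at the moment of the call.
- manip.sign_off(): hands the job in, once; it reports no verdict.
The state is a dict: "clock": time; "joints": joint angles; "qd": joint speeds; "effort": joint torques, N m; "eef_pos": TCP position; "eef_rot": TCP orientation; "wrist_force": force on the tool from outside, world axes, zero at the start; "moment": the same for the moment, N m; "finger_gap": finger opening in mm.
Only numpy, scipy, OpenCV 4.12 (cv2) and the standard library are available. Lean on these libraries where they do the work, as an engineer would, in place of code of your own. Each camera call takes 0.05 s, during which the arm holds its last target. There are 200 camera calls.

TASK

Pull the carriage of the bench micrometer right out, nest all the aluminium sample cups that stand mouth down on the table over one another as one upright stack centred on the carriage's steel disc, and then push the carriage fully home so that the stack stands under the raised spindle. Turn the black ratchet cap on top clockwise (seen from above), in as many strokes as it takes, until the spindle bears on the stack and the ratchet clearly slips, by a quarter turn or so, then leave the stack clamped for reading. Leave the other things on the table where they are.

Things in the scene. Friction and masses are not known exactly. Their poses are not given: they have to be found in the camera images.
- cup_0: one of 2 to 4 alike aluminium cups (some may be absent), mouth down: mouth 56 mm wide, cone 34 mm high narrowing to 36 mm, wall 2 mm; on top a round foot, 32 mm wide, 9 mm high, blue band: grip it from above. 43 mm high, 60 g. Origin: centre of the mouth (lower edge), z up. Lowered over another it nests (1.4 mm play) with its mouth 12 mm above the other's; 2, 3, 4 nested are 55, 67, 79 mm high
- cup_1: one of 2 to 4 alike aluminium cups (some may be absent), mouth down: mouth 56 mm wide, cone 34 mm high narrowing to 36 mm, wall 2 mm; on top a round foot, 32 mm wide, 9 mm high, blue band: grip it from above. 43 mm high, 60 g. Origin: centre of the mouth (lower edge), z up. Lowered over another it nests (1.4 mm play) with its mouth 12 mm above the other's; 2, 3, 4 nested are 55, 67, 79 mm high
- cup_2: one of 2 to 4 alike aluminium cups (some may be absent), mouth down: mouth 56 mm wide, cone 34 mm high narrowing to 36 mm, wall 2 mm; on top a round foot, 32 mm wide, 9 mm high, blue band: grip it from above. 43 mm high, 60 g. Origin: centre of the mouth (lower edge), z up. Lowered over another it nests (1.4 mm play) with its mouth 12 mm above the other's; 2, 3, 4 nested are 55, 67, 79 mm high
- cup_3: one of 2 to 4 alike aluminium cups (some may be absent), mouth down: mouth 56 mm wide, cone 34 mm high narrowing to 36 mm, wall 2 mm; on top a round foot, 32 mm wide, 9 mm high, blue band: grip it from above. 43 mm high, 60 g. Origin: centre of the mouth (lower edge), z up. Lowered over another it nests (1.4 mm play) with its mouth 12 mm above the other's; 2, 3, 4 nested are 55, 67, 79 mm high
- gauge: the bench micrometer, fixed: grey base 225 x 110 mm, 16 mm high, and a blue column behind with an arm, 143 to 177 mm high, over the carriage; the spindle comes down through the arm. Origin on the table right under the spindle axis; x points from the front (handle side) to the column, z up; the column's front is 52 mm behind the axis, the base reaches 135 mm in front of it
- carriage (a joint): position of the sliding carriage in m: 0 = home, its disc right under the spindle; 0.13 = right out, pulled along the gauge's -x (to the front). Starts part way out; about 2 N of friction, stays where it is left
- disc (a point): centre of the top of the steel disc (72 mm in diameter, with an engraved 57 mm circle) on the carriage, 30 mm above the table; moves with the carriage
- carriage_knob (a point): on the axis of the carriage's black upright knob (17 mm diameter, from 30 to 60 mm above the table), 48 mm above the table, 90 mm in front of the disc's centre; grip it from above to slide the carriage
- spindle: the spindle with the thimble and ratchet cap that it carries; origin at the centre of the lower face of its foot, a steel disc 28 mm in diameter. Fully raised it is 124 mm above the table, at most 50 mm lower when fully down; it goes down 6 mm per radian of the thimble. It starts 0 to 8 mm below the top, clear of a stack of four on the carriage
- thimble (a joint): angle of the silver thimble (27 mm diameter), rad: 0 = spindle fully raised, grows to 8.3 as it turns clockwise seen from above and the spindle goes down. It stays where it is left
- ratchet (a joint): angle of the ratchet cap relative to the thimble, rad, clockwise positive, 0 at the start: stays while the cap drives the thimble (either way) and grows by the slip when the spindle is stopped by the work (slip torque about 0.12 N m, then about 15 N on the work)
- ratchet_grip (a point): on the axis of the black ribbed ratchet cap on top of the thimble (23 mm diameter, 26 mm high) at about mid-height; the grip point, from above. The cap's top is 12 mm above this point, its lower edge 14 mm below. It goes down with the spindle
- stopper_2: bystander: red rubber stopper 29 mm wide, 26 mm high
- vial_0: bystander: black-capped glass vial 23 mm wide, 51 mm high
Not all that is in view belongs to the job. Leave any orange or pink look-alike of the cup_2 alone.

How it is judged:
By the outcome, as a careful person would: the job done as asked, in the order asked, and still so for the second after the job is handed in, with the robot touching nothing.
Of cup_0, cup_1, cup_2, cup_3 only 2 to 4 are there at a start; the rules pass over those that are not, and their reading is None.
At some moment in a run one of cup_0, cup_1, cup_2, cup_3 may be knocked a few centimetres aside while the robot is not near it.
Once in a run the grip may slacken for a moment while it holds something.
It also fails if it takes over 176 s, if anything falls off the work surface, if the arm or the gripper's body presses on something with over 40 N, if the wrist force passes 120 N, or if a joint passes its speed limit or range.

## Working session

There is one attempt and no reset: what is moved stays moved. The work goes in short steps, Python scripts to look and compute and a tool call to move; the robot and the scene stay as the last step left them, time stands still between calls to the robot, and variables do not carry over. Pictures are saved under pics/ and viewed, about 12 in all and at most 16, crops included, and the job is handed in when it is done.

Besides the shell and the picture viewer there is one more tool, called after ">>>" as a command line: name --argument value ..., lists and objects as JSON in quotes. play_rows: Moves the arm, as the interface text tells. Its arguments: {"type":"object","properties":{"series":{"type":"array","items":{"type":"array"}},"squeeze":{"type":"number"}},"required":["series"]}

```bash
ls; mkdir -p pics; cat > h.py <<'E'
import numpy as np, cv2
from cell import manip
def par(n):
    p=manip.camera_params(n); K=np.array(p["K"],float); R=cv2.Rodrigues(np.array(p["rvec"],float))[0]; t=np.array(p["tvec"],float).ravel(); return K,R,t
def ray(P,u,v,z):
    K,R,t=P; c=-R.T@t; d=R.T@np.linalg.solve(K,[u,v,1.]); return c+d*(z-c[2])/d[2]
def proj(P,X):
    K,R,t=P; x=K@(R@np.array(X,float)+t); return x[:2]/x[2]
def shot(n,f):
    P=par(n); im=cv2.cvtColor(np.array(manip.camera(n)),cv2.COLOR_RGB2BGR); cv2.imwrite('pics/'+f,im); return P,im
E
python3 - <<'E'
from h import *
s=manip.read_state(); print(s)
for n in ("scene","top"):
    P,im=shot(n,n+"0.png"); print(n,-P[1].T@P[2],P[0].tolist(),P[1][2])
E
```

```text
pics
{'clock': 0.0, 'joints': array([-1.32859665e+00,  3.00470646e-01,  1.52159368e+00, -2.97996649e-05,
        1.32070761e+00, -6.65998853e-02]), 'qd': array([ 0.00176604,  0.00019156, -0.00022203, -0.00223307,  0.00088412,
       -0.00018563]), 'effort': array([-1.37742762e-03, -5.31807840e+01, -3.52734876e+01,  7.07960827e-02,
        2.44811102e-02, -9.80494201e-05]), 'eef_pos': array([ 167.07801581, -523.72403904,  204.88125583]), 'eef_rot': array([-1.57197491e+00,  4.96817803e-05, -2.83278573e+00]), 'wrist_force': array([ 0.37009174,  0.20355832, -0.32922596]), 'moment': array([-0.01738205,  0.04362075,  0.01187022]), 'finger_gap': 93.99990666962839}
scene [ 149.57240987 -866.41025185  855.47662251] [[519.8872461987214, 0.0, 315.38848369531894], [0.0, 519.8872461987214, 238.60050959914994], [0.0, 0.0, 1.0]] [ 0.31309195  0.7254151  -0.61298153]
top [ 379.02518864  -64.89956355 1749.64078037] [[601.9949285393051, 0.0, 323.3223069069505], [0.0, 601.9949285393051, 231.40959709340143], [0.0, 0.0, 1.0]] [ 0.08887717  0.015699   -0.99591887]
```

View pics/scene0.png

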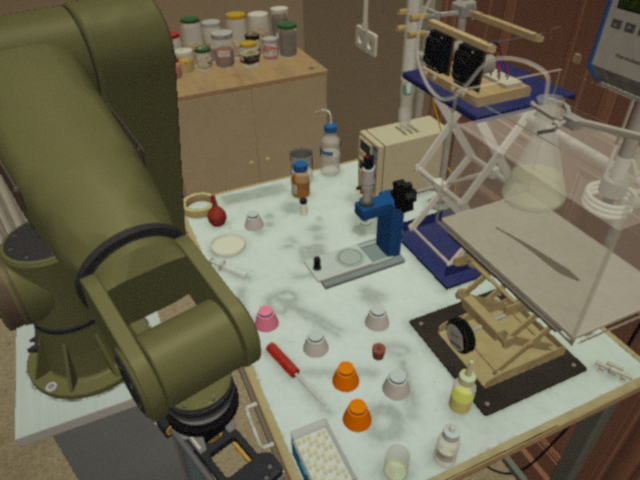

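View pics/top0.png

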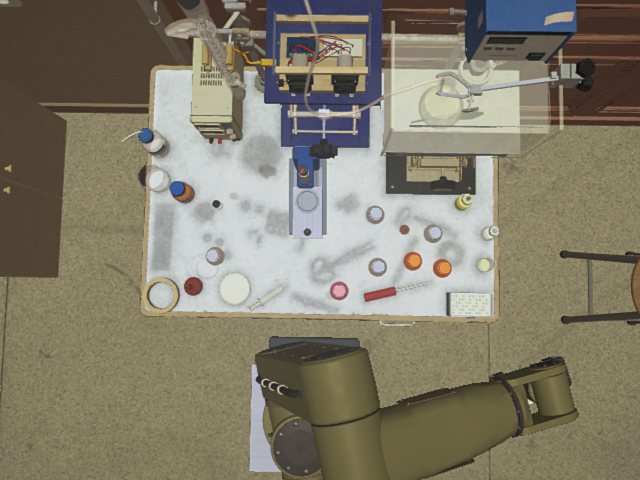

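```bash
python3 - <<'E'
from h import *
T=cv2.imread('pics/top0.png');S=cv2.imread('pics/scene0.png')
P=par('top');Q=par('scene')
def c(im,x,y,h,s): return cv2.resize(im[y-h:y+h,x-h:x+h],(s,s),interpolation=cv2.INTER_CUBIC)
a=np.hstack([c(T,x,y,20,200) for x,y in((215,255),(375,214),(377,267),(433,233))])
b=np.hstack([c(S,x,y,25,200) for x,y in((254,220),(377,317),(316,343),(397,383))])
g=np.hstack([cv2.resize(T[140:245,280:340],(171,300)),cv2.resize(S[145:290,295:425],(269,300)),cv2.resize(T[185:285,355:475],(360,300))])
cv2.imwrite('pics/m1.png',np.vstack([a,b,cv2.resize(g,(800,200)) if 0 else cv2.resize(g,(533,200)) if 0 else np.pad(g[:200],((0,0),(0,0),(0,0)))]) if 0 else np.vstack([a,b[:, :],]))
cv2.imwrite('pics/m2.png',cv2.copyMakeBorder(g,0,0,0,0,0))
hsv=cv2.cvtColor(T,cv2.COLOR_BGR2HSV)
for x,y in((215,255),(375,214),(377,267),(433,233)):
    print((x,y),'top h43',ray(P,x,y,43).round(0), hsv[y-1:y+2,x-1:x+2].mean((0,1)).round(), hsv[y+12,x+12])
for u in((254,214),(377,310),(316,336),(397,375)): print('scene',ray(Q,*u,43).round())
print('disc',ray(P,307,201,30),'knob',ray(P,307,232,60))
E
```

```text
(215, 255) top h43 [459. 269.  43.] [115.  25. 214.] [ 95   7 209]
(375, 214) top h43 [ 584. -184.   43.] [114.  24. 210.] [ 86   8 214]
(377, 267) top h43 [ 433. -192.   43.] [115.  24. 210.] [ 78   6 207]
(433, 233) top h43 [ 532. -349.   43.] [114.  24. 210.] [ 68   6 165]
scene [458. 267.  43.]
scene [ 582. -192.   43.]
scene [ 432. -203.   43.]
scene [ 532. -357.   43.]
disc [619.69852098  10.82296761  30.        ] knob [527.37805211   7.717198    60.        ]
```

View pics/m1.png

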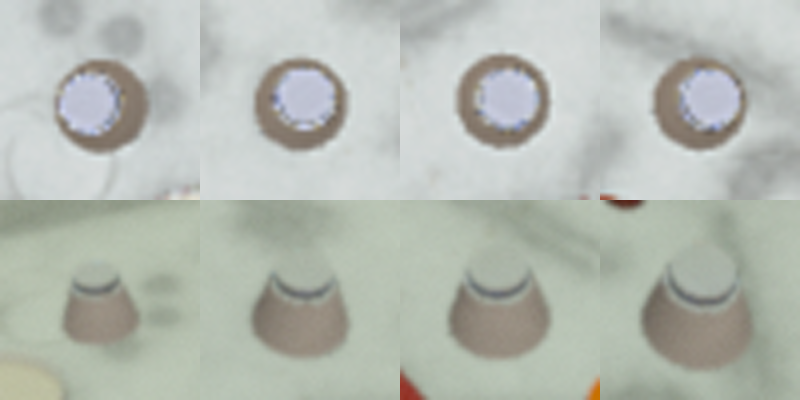

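View pics/m2.png

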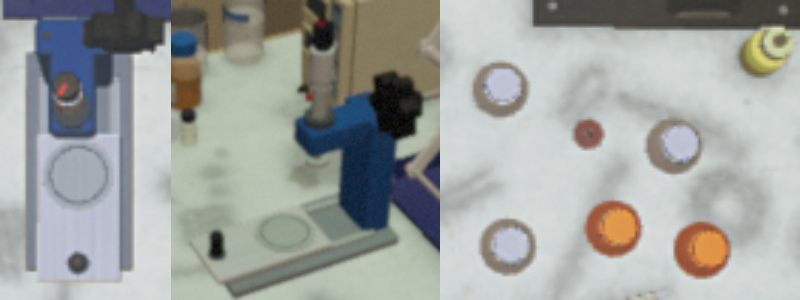

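All four grey cups (top view px (215,255), (375,214), (377,267), (433,233)) have aluminium walls with a blue band. The orange pair (413,261), (442,268) and the pink one (339,290) are decoys. The disc is at px (307,201) and the knob at (307,232).

```bash
cat >> h.py <<'E'
from scipy.spatial.transform import Rotation as Ro
def go(x,y,z,yaw=None):
    s=manip.read_state(); R=Ro.from_euler('xyz',s['eef_rot']).as_matrix(); p=s['eef_pos']
    d=R.T@(np.array([x,y,z])-p)/1000
    tw=0 if yaw is None else -(yaw-s['eef_rot'][2])
    tw=(tw+np.pi)%(2*np.pi)-np.pi
    print('shift',d.round(4),'twist',round(tw,3),'rows>=',int(max(np.linalg.norm(d)/.05,abs(tw)/.15))+1,'j',s['joints'].round(2)[[0,5]],'t',round(s['clock'],2))
def st():
    s=manip.read_state(); print('t',round(s['clock'],2),'p',s['eef_pos'].round(1),'rpy',s['eef_rot'].round(3),'F',s['wrist_force'].round(1),'gap',round(s['finger_gap'],1),'j6',s['joints'][5].round(2))
E
python3 - <<'E'
from h import *
P=par('wrist');s=manip.read_state();R=Ro.from_euler('xyz',s['eef_rot']).as_matrix()
print('cam in tool',R.T@(-P[1].T@P[2]-s['eef_pos']),'axis in tool',R.T@P[1][2],'K',P[0][0,0], 'camx in tool',R.T@P[1][0])
T=par('top');print('front edge',ray(T,290,235,16),ray(T,324,238,16),'spindle cap top guess',[ray(T,303,171,z).round() for z in(230,260)])
go(500,8,220,-3.11)
E
```

```text
cam in tool [ -72.99409547 -180.08389237   -0.94839914] axis in tool [2.50903693e-01 9.68012030e-01 2.16875461e-04] K 386.38419934271394 camx in tool [ 2.05518417e-04 -2.77311407e-04  9.99999940e-01]
front edge [521.7165313   58.61914896  16.        ] [514.65902086 -39.8700555   16.        ] spindle cap top guess [array([669.,  14., 230.]), array([663.,  12., 260.])]
shift [-0.4788 -0.0146 -0.4054] twist 0.277 rows>= 13 j [-1.33 -0.07] t 0.1
```

```bash
python3 - <<'E'
from h import *
go(480,8,220,0.03)
E
```

```text
shift [-0.4597 -0.0146 -0.4115] twist -2.863 rows>= 20 j [-1.33 -0.07] t 0.1
```

>>> play_rows --series '[[[-0.46,-0.015,-0.411],-2.86,0.3],[[-0.46,-0.015,-0.411],-2.86,0.3],[[-0.46,-0.015,-0.411],-2.86,0.3],[[-0.46,-0.015,-0.411],-2.86,0.3],[[-0.46,-0.015,-0.411],-2.86,0.3],[[-0.46,-0.015,-0.411],-2.86,0.3],[[-0.46,-0.015,-0.411],-2.86,0.3],[[-0.46,-0.015,-0.411],-2.86,0.3],[[-0.46,-0.015,-0.411],-2.86,0.3],[[-0.46,-0.015,-0.411],-2.86,0.3],[[-0.46,-0.015,-0.411],-2.86,0.3],[[-0.46,-0.015,-0.411],-2.86,0.3],[[-0.46,-0.015,-0.411],-2.86,0.3],[[-0.46,-0.015,-0.411],-2.86,0.3],[[-0.46,-0.015,-0.411],-2.86,0.3],[[-0.46,-0.015,-0.411],-2.86,0.3],[[-0.46,-0.015,-0.411],-2.86,0.3],[[-0.46,-0.015,-0.411],-2.86,0.3],[[-0.46,-0.015,-0.411],-2.86,0.3],[[-0.46,-0.015,-0.411],-2.86,0.3]]'

```text
clock: 2.1
eef_pos: [480.3, 7.6, 220.2]
eef_rot: [-1.57, 0.001, 0.03]
wrist_force: [-0.6, 0.1, 0.5]
finger_gap: 65.8
```

```bash
python3 - <<'E'
from h import *
st(); shot('wrist','w1.png')
E
```

```text
t 2.1 p [480.3   7.6 220.2] rpy [-1.57e+00  1.00e-03  3.00e-02] F [-0.6  0.1  0.5] gap 65.8 j6 -1.66
```

View pics/w1.png

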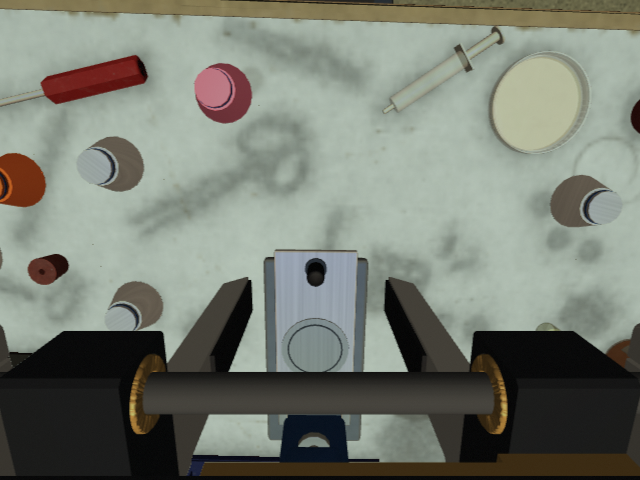

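```bash
python3 - <<'E'
from h import *
P=par('wrist');im=cv2.imread('pics/w1.png');g=cv2.cvtColor(im,cv2.COLOR_BGR2GRAY)
hs=cv2.cvtColor(im,cv2.COLOR_BGR2HSV)
sub=g[310:372,275:356]
c=cv2.HoughCircles(cv2.GaussianBlur(g[300:400,260:375],(3,3),0),cv2.HOUGH_GRADIENT,1,20,param1=80,param2=15,minRadius=24,maxRadius=38);print(c)
m=(g<70).astype(np.uint8);m[:240]=0;m[295:]=0;m[:,:285]=0;m[:,345:]=0
n,l,s,ce=cv2.connectedComponentsWithStats(m);print(s[1:],ce[1:])
for r in (262,290,320,345,400,430):
    row=g[r,255:380].astype(int);d=np.abs(np.diff(row));k=np.where(d>25)[0]+255;print(r,k.tolist())
for u,v,z in((315,350,30),(315,267,60),(265,262,16),(267,438,16),(368,262,16),(366,438,16),(315,250,30)): print((u,v,z),ray(P,u,v,z).round(1))
cv2.imwrite('pics/c1.png',cv2.resize(im[235:445,250:385],None,fx=2.8,fy=2.8,interpolation=cv2.INTER_CUBIC))
E
```

```text
[[[54.5 47.5 25.2]]]
[[331 250  14   1  14]
 [306 258  20  29 458]] [[337.5        250.        ]
 [315.32532751 271.32751092]]
262 [262, 263, 273, 274, 305, 306, 324, 325, 356, 357, 367]
290 [263, 264, 274, 275, 355, 356, 366, 367]
320 [263, 264, 274, 275, 354, 364, 365]
345 [264, 265, 275, 276, 287, 288, 289, 339, 340, 341, 342, 353, 363, 364]
400 []
430 [266, 267, 282, 344, 345, 359, 360]
(315, 350, 30) [621.4   9.1  30. ]
(315, 267, 60) [518.5   6.9  60. ]
(265, 262, 16) [528.8 -45.2  16. ]
(267, 438, 16) [746.9 -44.9  16. ]
(368, 262, 16) [526.1  62.   16. ]
(366, 438, 16) [744.   72.3  16. ]
(315, 250, 30) [510.6   6.5  30. ]
```

View pics/c1.png

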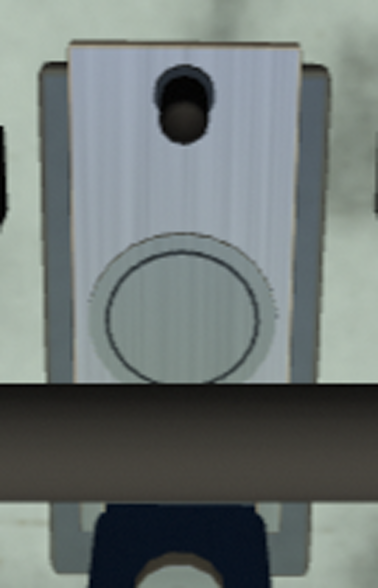

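```bash
python3 - <<'E'
from h import *
P=par('wrist')
a=[ray(P,u,v,16)[:2] for u,v in((263.5,290),(266.5,430),(366.7,290),(359.7,430))]
for p,q in((0,1),(2,3)): d=a[q]-a[p];print(a[p].round(1),a[q].round(1),'yaw',np.arctan2(d[1],d[0]))
D=ray(P,315.2,348.8,30);k=ray(P,315.7,278.6,60);print(D,k,'front',ray(P,315,258.5,16),'d',np.linalg.norm((D-k)[:2]),np.arctan2(*(D-k)[[1,0]]))
for u,v in((97,167),(124,318),(602,207)):print(ray(P,u,v,43).round())
go(530,7.3,90,0.025)
E
```

```text
[559.9 -47.1] [735.7 -45.4] yaw 0.009649987985818193
[557.2  62.4] [733.   64.2] yaw 0.010234661797905378
[619.96470516   9.29921089  30.        ] [529.87218711   7.82884333  60.        ] front [523.67780984   6.75875231  16.        ] d 90.10451592354444 0.01631919124373596
[ 434. -193.   43.]
[ 583. -184.   43.]
[459. 273.  43.]
shift [ 0.0497  0.1302 -0.0017] twist 0.0 rows>= 3 j [-0.06 -1.66] t 2.15
```

>>> play_rows --series '[[[0.0497,0.04,-0.001],0.015,0.4],[[0.0497,0.09,-0.001],0.015,0.4],[[0.0497,0.14,-0.001],0.015,0.5],[[0.0497,0.17,-0.001],0.015,0.5],[[0.0497,0.184,-0.001],0.015,0.5],[[0.0497,0.184,-0.001],0.015,1.0],[[0.0497,0.184,-0.001],0.015,1.0],[[0.0497,0.184,-0.001],0.015,1.0],[[0.0497,0.184,-0.001],0.015,1.0],[[0.0497,0.184,-0.001],0.015,1.0],[[0.0497,0.184,-0.001],0.015,1.0]]' --squeeze 20

```text
clock: 3.25
eef_pos: [530.8, 6.8, 37.9]
eef_rot: [-1.572, -0.002, 0.01]
wrist_force: [-1.1, -10.1, 6.0]
finger_gap: 16.4
```

>>> play_rows --series '[[[-0.015,0,-0.0015],0,1.0],[[-0.035,0,-0.0018],0,1.0],[[-0.055,0,-0.002],0,1.0],[[-0.07,0,-0.002],0,1.0],[[-0.08,0,-0.002],0,1.0],[[-0.085,0,-0.002],0,1.0],[[-0.085,0,-0.002],0,1.0]]'

```text
clock: 3.95
eef_pos: [444.9, 4.9, 37.9]
eef_rot: [-1.57, -0.001, 0.01]
wrist_force: [-2.1, 10.2, -5.4]
finger_gap: 16.4
```

>>> play_rows --series '[[[-0.003,0,0],0,1.0],[[-0.006,0,0],0,1.0],[[-0.009,0,0],0,1.0],[[-0.011,0,0],0,1.0],[[-0.011,0,0],0,1.0]]'

```text
clock: 4.45
eef_pos: [436.2, 4.9, 38.9]
eef_rot: [-1.57, -0.008, 0.009]
wrist_force: [16.6, 3.1, -14.5]
finger_gap: 16.2
```

>>> play_rows --series '[[[0.002,0,0],0,0.5],[[0.002,0,0],0,0.4],[[0.002,0,0],0,0.4],[[0.002,-0.04,0],0,0.4],[[-0.01,-0.09,0],0,0.4],[[-0.03,-0.14,0],0,0.4],[[-0.04,-0.18,0],0,0.4],[[-0.04,-0.18,0],0,0.4],[[-0.04,-0.18,0],0,0.4]]'

```text
clock: 5.35
eef_pos: [394.9, 4.3, 219.1]
eef_rot: [-1.57, -0.01, 0.009]
wrist_force: [-0.4, 0.2, -0.6]
finger_gap: 56.5
```

```bash
python3 - <<'E'
from h import *
st(); P,im=shot('wrist','w2.png')
np.savez('w2p.npz',K=P[0],R=P[1],t=P[2])
shot('top','top1.png')
E
```

```text
t 5.35 p [394.9   4.3 219.1] rpy [-1.57  -0.01   0.009] F [-0.4  0.2 -0.6] gap 56.5 j6 -1.66
```

View pics/w2.png

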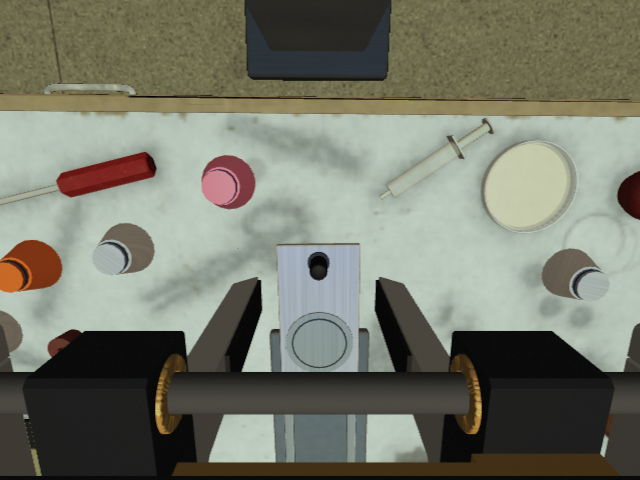

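```bash
cat >> h.py <<'E'
def fitdisc(P,im,c0,lo=22,hi=33,vmax=369,tol=2.2,z=30,r0=28.5):
    "dark engraved ring on plane z; radial darkest pixel, circle fit (robust)"
    g=cv2.GaussianBlur(cv2.cvtColor(im,cv2.COLOR_BGR2GRAY),(3,3),0).astype(float)
    c=np.array(c0,float)
    for it in range(4):
        pts=[]
        for a in np.linspace(0,2*np.pi,120,endpoint=False):
            rs=np.linspace(r0-6,r0+6,49) if it==0 else np.linspace(r0-3,r0+3,25)
            uv=np.array([proj(P,[c[0]+r*np.cos(a),c[1]+r*np.sin(a),z]) for r in rs])
            if uv[:,1].max()>vmax or uv.min()<1: continue
            val=cv2.remap(g.astype(np.float32),uv[:,0].astype(np.float32)[None],uv[:,1].astype(np.float32)[None],1)[0]
            i=val.argmin()
            if np.median(val)-val[i]>12: pts.append(c+rs[i]*np.array([np.cos(a),np.sin(a)]))
        pts=np.array(pts)
        from scipy.optimize import least_squares
        q=least_squares(lambda q:np.hypot(*(pts-q[:2]).T)-q[2],[*c,r0],loss='soft_l1',f_scale=.5); c=q.x[:2]
    print('disc',q.x.round(2),'n',len(pts),'res',np.abs(q.fun).mean().round(2)); return c
def feet(P,im,z,box=None):
    "blue-white foot tops -> world centres"
    pass
E
python3 - <<'E'
from h import *
d=np.load('w2p.npz');P=(d['K'],d['R'],d['t']);im=cv2.imread('pics/w2.png')
print(ray(P,319.5,343,30)); fitdisc(P,im,ray(P,319.5,343,30)[:2])
print('knob',ray(P,318.5,271,60))
for u,v in((112,257),(591,284)):print(ray(P,u,v,43).round())
D=ray(P,319.5,343,30)
g1=par('top');im=cv2.imread('pics/top1.png')
c=proj(g1,[584,-184,43]);print(c)
cv2.imwrite('pics/c2.png',cv2.resize(im[150:300,180:480],(800,400)))
E
```

```text
[529.82230288   8.15231179  30.        ]
disc [530.23   7.57  28.52] n 114 res 0.18
knob [438.39714977   6.19401275  60.        ]
[ 432. -193.   43.]
[456. 274.  43.]
[374.85742783 213.85295313]
```

```bash
python3 - <<'E'
from h import *
im=cv2.imread('pics/w2.png');hs=cv2.cvtColor(im,cv2.COLOR_BGR2HSV);L=cv2.cvtColor(im,cv2.COLOR_BGR2LAB)
for n,(u,v) in dict(foot=(110,258),foot2=(591,285),table=(180,220),cone=(135,240),table2=(560,200)).items(): print(n,hs[v,u],L[v,u])
go(432,-193,120,0.01)
E
```

```text
foot [ 82  16 178] [183 124 128]
foot2 [ 79  16 178] [183 123 129]
table [ 62  16 201] [203 121 132]
cone [ 18  52 108] [108 129 137]
table2 [ 36  37 200] [203 121 142]
shift [ 0.0352  0.0976 -0.1978] twist -0.001 rows>= 5 j [-0.08 -1.66] t 5.45
```

>>> play_rows --series '[[[0.01,0,-0.05],0,0.35],[[0.02,0,-0.1],0,0.35],[[0.03,0.03,-0.15],0,0.35],[[0.035,0.07,-0.198],0,0.35],[[0.035,0.098,-0.198],0,0.35],[[0.035,0.098,-0.198],0,0.35],[[0.035,0.098,-0.198],0,0.35]]'

```text
clock: 6.15
eef_pos: [431.3, -192.8, 118.7]
eef_rot: [-1.568, -0.003, 0.008]
wrist_force: [0.0, 0.9, -0.3]
finger_gap: 60.9
```

```bash
python3 - <<'E'
from h import *
st(); P,im=shot('wrist','w3.png'); np.savez('w3p.npz',K=P[0],R=P[1],t=P[2])
print(proj(P,[432,-193,43]))
cv2.imwrite('pics/c3.png',im[180:370,220:420].repeat(3,0).repeat(3,1))
E
```

```text
t 6.15 p [ 431.3 -192.8  118.7] rpy [-1.568 -0.003  0.008] F [ 0.   0.9 -0.3] gap 60.9 j6 -2.08
[316.08466346 253.02216073]
```

View pics/c3.png

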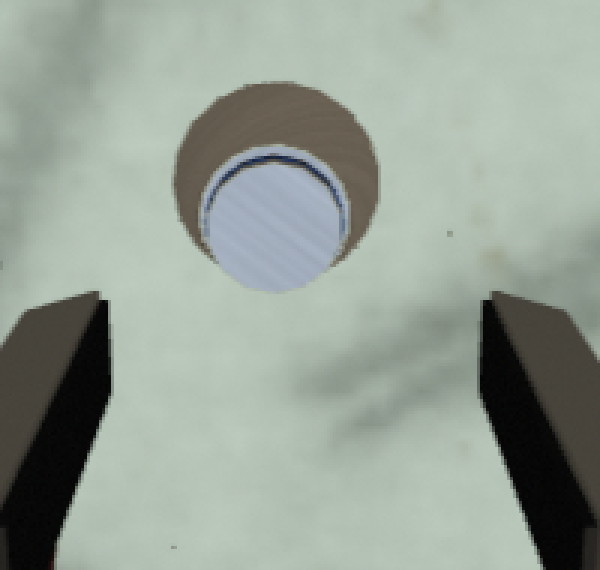

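```bash
cat >> h.py <<'E'
def foot(P,im,x,y,z=43,win=45,dz=90):
    "foot top centre near (x,y) with top at height z; dz = target TCP height"
    u,v=proj(P,[x,y,z]).astype(int); b=im.astype(int)
    m=((b[...,0]-b[...,1]>8)&(b[...,1]>130)).astype(np.uint8)
    k=np.zeros_like(m);k[max(v-win,0):min(v+win,369),max(u-win,0):u+win]=1;m*=k
    m=cv2.morphologyEx(m,cv2.MORPH_OPEN,np.ones((5,5),np.uint8))
    n,l,s,c=cv2.connectedComponentsWithStats(m); i=1+s[1:,4].argmax()
    # world width at each column
    x0,y0,w,h,a=s[i]
    cs=cv2.findContours((l==i).astype(np.uint8),cv2.RETR_EXTERNAL,cv2.CHAIN_APPROX_NONE)[0][0][:,0]+0.
    pts=np.array([ray(P,*q,z)[:2] for q in cs]); (cx,cy),r=cv2.minEnclosingCircle(pts.astype(np.float32))
    # use far edge (lower image part) and sides: largest x minus radius 16
    X=pts[:,0].max()-16; Y=(pts[:,1].max()+pts[:,1].min())/2
    print('foot px',(x0,y0,w,h),'enc',round(cx,1),round(cy,1),'r',round(r,1),'edge-based',X.round(1),Y.round(1)); return X,Y
E
python3 - <<'E'
from h import *
d=np.load('w3p.npz');P=(d['K'],d['R'],d['t']);im=cv2.imread('pics/w3.png')
print(im[256,311],im[200,311],im[300,300]);foot(P,im,432,-193); print(ray(P,311.7,256,43))
go(434,-194,36.5,.01)
E
```

```text
[187 171 161] [183 194 181] [185 197 183]
foot px (np.int32(289), np.int32(235), np.int32(45), np.int32(42)) enc 433.7 -196.4 r 15.4 edge-based 432.8 -196.5
[ 434.16259508 -196.01093592   43.        ]
shift [ 0.0015  0.0836 -0.0014] twist -0.001 rows>= 2 j [-0.5  -2.08] t 6.2
```

>>> play_rows --series '[[[0.0025,0.04,-0.004],0,0.35],[[0.0025,0.07,-0.004],0,0.35],[[0.0025,0.082,-0.004],0,0.4],[[0.0025,0.082,-0.004],0,0.4],[[0.0025,0.082,-0.004],0,1.0],[[0.0025,0.082,-0.004],0,1.0],[[0.0025,0.082,-0.004],0,1.0],[[0.0025,0.082,-0.004],0,1.0],[[0.0025,0.082,-0.004],0,1.0]]' --squeeze 25

```text
clock: 7.1
eef_pos: [435.5, -196.8, 38.7]
eef_rot: [-1.57, -0.007, 0.009]
wrist_force: [0.1, 0.1, 5.2]
finger_gap: 30.4
```

```bash
python3 - <<'E'
from h import *
st();go(532,6.3,85,0.012)
go(532,6.3,69,0.012)
E
```

```text
t 7.1 p [ 435.5 -196.8   38.7] rpy [-1.57  -0.007  0.009] F [0.1 0.1 5.2] gap 30.4 j6 -2.09
shift [ 0.0987 -0.0455  0.2022] twist -0.003 rows>= 5 j [-0.5  -2.09] t 7.1
shift [ 0.0986 -0.0295  0.2022] twist -0.003 rows>= 5 j [-0.5  -2.09] t 7.1
```

>>> play_rows --series '[[[0,-0.03,0],0,1.0],[[0.01,-0.05,0.02],0,1.0],[[0.03,-0.055,0.06],0,1.0],[[0.05,-0.055,0.1],0,1.0],[[0.07,-0.055,0.14],0,1.0],[[0.09,-0.055,0.18],0,1.0],[[0.099,-0.055,0.202],0,1.0],[[0.099,-0.055,0.202],0,1.0],[[0.099,-0.055,0.202],0,1.0]]'

```text
clock: 8.0
eef_pos: [531.9, 6.0, 94.2]
eef_rot: [-1.57, -0.006, 0.01]
wrist_force: [-0.3, 0.3, -0.5]
finger_gap: 30.6
```

>>> play_rows --series '[[[0,0.012,0],0,1.0],[[0,0.02,0],0,1.0],[[0,0.0235,0],0,1.0],[[0,0.0235,0],0,1.0]]'

```text
clock: 8.4
eef_pos: [531.6, 5.6, 69.9]
eef_rot: [-1.57, -0.005, 0.009]
wrist_force: [-0.3, 0.4, -0.7]
finger_gap: 30.1
```

```bash
python3 - <<'E'
from h import *
st(); P,im=shot('wrist','w4.png'); np.savez('w4p.npz',K=P[0],R=P[1],t=P[2])
u,v=proj(P,[530,7,30]).astype(int);print(u,v)
cv2.imwrite('pics/c4.png',cv2.resize(im[v-70:v+80,u-90:u+90],None,fx=4,fy=4,interpolation=cv2.INTER_CUBIC))
E
```

```text
t 8.4 p [531.6   5.6  69.9] rpy [-1.57  -0.005  0.009] F [-0.3  0.4 -0.7] gap 30.1 j6 -1.64
318 266
```

View pics/c4.png

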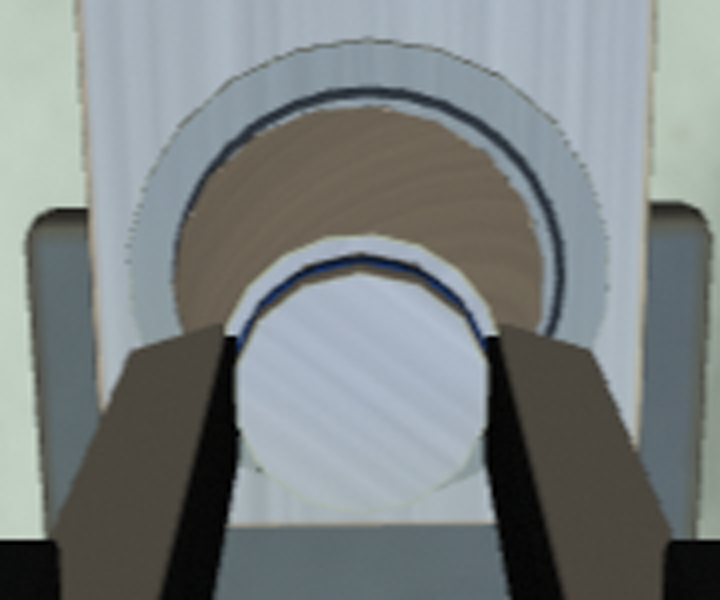

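>>> play_rows --series '[[[-0.0017,0,0.0016],0,1.0],[[-0.0017,0,0.0016],0,1.0],[[-0.0017,0.001,0.0016],0,1.0],[[-0.0017,0.001,0.0016],0,1.0]]'

```text
clock: 8.85
eef_pos: [530.2, 7.3, 69.5]
eef_rot: [-1.57, -0.006, 0.01]
wrist_force: [0.1, -0.6, -1.1]
finger_gap: 30.7
```

>>> play_rows --series '[[[0,0,0],0,0.65],[[0,0,0],0,0.5],[[0,0,0],0,0.4],[[0,0,0],0,0.35],[[0,-0.04,0],0,0.35],[[0,-0.06,0],0,0.35],[[0,-0.06,0],0,0.35]]'

```text
clock: 9.55
eef_pos: [531.1, 7.2, 132.2]
eef_rot: [-1.571, -0.011, 0.01]
wrist_force: [-0.3, 0.2, 0.5]
finger_gap: 61.0
```

```bash
python3 - <<'E'
from h import *
st(); P,im=shot('wrist','w5.png'); np.savez('w5p.npz',K=P[0],R=P[1],t=P[2])
u,v=proj(P,[530,7,30]).astype(int);print(u,v)
a=cv2.resize(im[v-60:v+50,u-75:u+75],None,fx=4,fy=4,interpolation=cv2.INTER_CUBIC)
cv2.imwrite('pics/c5.png',a)
foot(P,im,530,7,z=73)
T,ti=shot('top','top2.png')
go(583,-184,150,0.01)
E
```

```text
t 9.55 p [531.1   7.2 132.2] rpy [-1.571 -0.011  0.01 ] F [-0.3  0.2  0.5] gap 61.0 j6 -1.64
316 239
foot px (np.int32(295), np.int32(233), np.int32(47), np.int32(44)) enc 528.7 8.1 r 15.2 edge-based 527.2 8.2
shift [ 0.0516 -0.0207 -0.1918] twist -0.0 rows>= 4 j [-0.06 -1.64] t 9.65
```

View pics/c5.png

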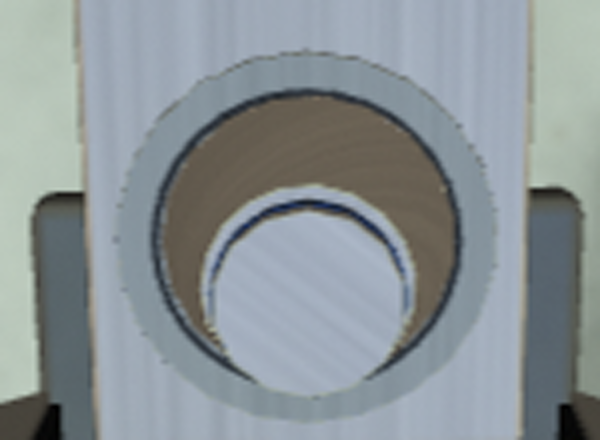

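>>> play_rows --series '[[[0.01,0,-0.05],0,0.35],[[0.02,0,-0.1],0,0.35],[[0.04,0,-0.15],0,0.35],[[0.051,0.012,-0.192],0,0.35],[[0.051,0.012,-0.192],0,0.35],[[0.051,0.012,-0.192],0,0.35]]'

```text
clock: 10.25
eef_pos: [581.7, -184.6, 115.2]
eef_rot: [-1.569, -0.003, 0.008]
wrist_force: [0.4, -0.2, -0.0]
finger_gap: 61.1
```

```bash
cat > pick.py <<'E'
import sys
from h import *
x,y=map(float,sys.argv[1:3]); st(); P,im=shot('wrist',sys.argv[3])
X,Y=foot(P,im,x,y)
E
python3 pick.py 583 -184 w6.png
```

```text
t 10.25 p [ 581.7 -184.6  115.2] rpy [-1.569 -0.003  0.008] F [ 0.4 -0.2 -0. ] gap 61.1 j6 -1.95
foot px (np.int32(291), np.int32(239), np.int32(44), np.int32(42)) enc 586.5 -187.6 r 15.2 edge-based 584.8 -187.2
```

>>> play_rows --series '[[[0.0045,0.04,-0.003],0,0.35],[[0.0045,0.07,-0.003],0,0.35],[[0.0045,0.078,-0.003],0,0.4],[[0.0045,0.078,-0.003],0,0.4],[[0.0045,0.078,-0.003],0,1.0],[[0.0045,0.078,-0.003],0,1.0],[[0.0045,0.078,-0.003],0,1.0],[[0.0045,0.078,-0.003],0,1.0],[[0.0045,0.078,-0.003],0,1.0]]'

```text
clock: 11.2
eef_pos: [587.3, -186.6, 38.9]
eef_rot: [-1.57, -0.005, 0.009]
wrist_force: [-0.4, -0.1, 5.0]
finger_gap: 30.7
```

```bash
python3 - <<'E'
from h import *
st();x=528.7+manip.read_state()['eef_pos'][0]-586.5; print(x); go(x,7.3,120,0.012)
E
```

```text
t 11.2 p [ 587.3 -186.6   38.9] rpy [-1.57  -0.005  0.009] F [-0.4 -0.1  5. ] gap 30.7 j6 -1.95
529.4680880528958
shift [-0.0556 -0.0812  0.1945] twist -0.003 rows>= 5 j [-0.37 -1.95] t 11.2
```

>>> play_rows --series '[[[0,-0.04,0],0,1.0],[[-0.005,-0.07,0.03],0,1.0],[[-0.02,-0.086,0.07],0,1.0],[[-0.035,-0.086,0.12],0,1.0],[[-0.05,-0.086,0.165],0,1.0],[[-0.0555,-0.086,0.1945],0,1.0],[[-0.0555,-0.086,0.1945],0,1.0],[[-0.0555,-0.086,0.1945],0,1.0]]'

```text
clock: 12.0
eef_pos: [529.6, 7.5, 124.9]
eef_rot: [-1.57, -0.005, 0.01]
wrist_force: [0.6, -0.4, -0.8]
finger_gap: 30.6
```

```bash
python3 - <<'E'
from h import *
st(); go(529.5,7.3,82,0.012)
E
```

```text
t 12.0 p [529.6   7.5 124.9] rpy [-1.57  -0.005  0.01 ] F [ 0.6 -0.4 -0.8] gap 30.6 j6 -1.64
shift [-0.0003  0.0429 -0.0002] twist -0.002 rows>= 1 j [-0.06 -1.64] t 12.0
```

>>> play_rows --series '[[[0,0.01,0],0,1.0],[[0,0.02,0],0,1.0],[[0,0.03,0],0,1.0],[[0,0.038,0],0,1.0],[[0,0.0425,0],0,1.0],[[0,0.0425,0],0,1.0]]'

```text
clock: 12.6
eef_pos: [529.6, 7.4, 81.7]
eef_rot: [-1.57, -0.004, 0.01]
wrist_force: [0.1, -0.1, -0.5]
finger_gap: 30.6
```

No contact forces, so I release it, rise, and check the foot height and position.

>>> play_rows --series '[[[0,0,0],0,0.65],[[0,0,0],0,0.5],[[0,0,0],0,0.4],[[0,0,0],0,0.35],[[0,-0.04,0],0,0.35],[[0,-0.06,0],0,0.35],[[0,-0.06,0],0,0.35]]'

```text
clock: 13.3
eef_pos: [530.6, 7.3, 144.6]
eef_rot: [-1.57, -0.009, 0.01]
wrist_force: [0.7, 0.7, -0.5]
finger_gap: 60.6
```

```bash
python3 - <<'E'
from h import *
st(); P,im=shot('wrist','w7.png')
foot(P,im,530,7,z=85)
T,ti=shot('top','top3.png')
g=cv2.cvtColor(ti,cv2.COLOR_BGR2HSV)
# remaining cups by foot colour in the top view
m=((g[...,0]>108)&(g[...,0]<122)&(g[...,1]>15)&(g[...,1]<45)&(g[...,2]>190)).astype(np.uint8)
n,l,s,c=cv2.connectedComponentsWithStats(m)
for i in range(1,n):
    if 60<s[i,4]<160: print(c[i].round(0),s[i,4],ray(T,*c[i],43).round())
go(532,-353,150,0.01)
E
```

```text
t 13.3 p [530.6   7.3 144.6] rpy [-1.57  -0.009  0.01 ] F [ 0.7  0.7 -0.5] gap 60.6 j6 -1.64
foot px (np.int32(295), np.int32(234), np.int32(46), np.int32(44)) enc 528.7 8.0 r 15.1 edge-based 527.4 8.0
[435. 232.] 96 [ 535. -354.   43.]
[212. 255.] 94 [458. 277.  43.]
[264. 468.] 140 [-126.  115.   43.]
shift [-0.0008 -0.009  -0.3604] twist 0.0 rows>= 8 j [-0.06 -1.64] t 13.4
```

>>> play_rows --series '[[[0,0,-0.05],0,0.35],[[0,0,-0.1],0,0.35],[[0,0,-0.15],0,0.35],[[0,0,-0.2],0,0.35],[[0,0,-0.25],0,0.35],[[0,0.01,-0.3],0,0.35],[[0,0.02,-0.35],0,0.35],[[0,0.027,-0.361],0,0.35],[[0,0.027,-0.361],0,0.35],[[0,0.027,-0.361],0,0.35]]'

```text
clock: 14.4
eef_pos: [532.9, -352.3, 113.2]
eef_rot: [-1.568, -0.003, 0.011]
wrist_force: [-0.2, 0.8, 0.6]
finger_gap: 61.3
```

```bash
python3 pick.py 534 -354 w8.png
```

```text
t 14.4 p [ 532.9 -352.3  113.2] rpy [-1.568 -0.003  0.011] F [-0.2  0.8  0.6] gap 61.3 j6 -2.23
foot px (np.int32(288), np.int32(235), np.int32(45), np.int32(42)) enc 533.8 -356.4 r 15.2 edge-based 532.5 -356.6
```

>>> play_rows --series '[[[0.001,0.04,-0.004],0,0.35],[[0.001,0.065,-0.004],0,0.35],[[0.001,0.076,-0.004],0,0.4],[[0.001,0.076,-0.004],0,0.4],[[0.001,0.076,-0.004],0,1.0],[[0.001,0.076,-0.004],0,1.0],[[0.001,0.076,-0.004],0,1.0],[[0.001,0.076,-0.004],0,1.0],[[0.001,0.076,-0.004],0,1.0]]'

```text
clock: 15.35
eef_pos: [535.0, -356.1, 38.7]
eef_rot: [-1.57, -0.005, 0.011]
wrist_force: [0.4, 1.0, 5.7]
finger_gap: 30.7
```

```bash
python3 - <<'E'
from h import *
st();x=528.7+manip.read_state()['eef_pos'][0]-533.8; print(x); go(x,7.3,138,0.012)
E
```

```text
t 15.35 p [ 535.  -356.1   38.7] rpy [-1.57  -0.005  0.011] F [0.4 1.  5.7] gap 30.7 j6 -2.23
529.8966832847791
shift [-0.0005 -0.0989  0.3635] twist -0.001 rows>= 8 j [-0.65 -2.23] t 15.35
```

>>> play_rows --series '[[[0,-0.04,0],0,1.0],[[0,-0.08,0.02],0,1.0],[[0,-0.1,0.06],0,1.0],[[0,-0.1,0.11],0,1.0],[[0,-0.1,0.16],0,1.0],[[0,-0.1,0.21],0,1.0],[[0,-0.1,0.26],0,1.0],[[0,-0.1,0.31],0,1.0],[[0,-0.1,0.35],0,1.0],[[-0.0005,-0.1,0.3635],0,1.0],[[-0.0005,-0.1,0.3635],0,1.0],[[-0.0005,-0.1,0.3635],0,1.0]]'

```text
clock: 16.55
eef_pos: [529.9, 6.5, 139.1]
eef_rot: [-1.57, -0.005, 0.011]
wrist_force: [-0.4, -0.7, -0.9]
finger_gap: 30.5
```

```bash
python3 - <<'E'
from h import *
st(); go(529.8,7.3,94,0.012)
E
```

```text
t 16.55 p [529.9   6.5 139.1] rpy [-1.57  -0.005  0.011] F [-0.4 -0.7 -0.9] gap 30.5 j6 -1.64
shift [-0.0004  0.0451  0.0008] twist -0.001 rows>= 1 j [-0.06 -1.64] t 16.55
```

>>> play_rows --series '[[[0,0.01,0.0008],0,1.0],[[0,0.02,0.0008],0,1.0],[[0,0.03,0.0008],0,1.0],[[0,0.04,0.0008],0,1.0],[[0,0.045,0.0008],0,1.0],[[0,0.045,0.0008],0,1.0]]'

```text
clock: 17.15
eef_pos: [530.0, 7.3, 93.4]
eef_rot: [-1.57, -0.004, 0.011]
wrist_force: [-0.1, 0.4, -0.6]
finger_gap: 31.0
```

>>> play_rows --series '[[[0,0,0],0,0.65],[[0,0,0],0,0.5],[[0,0,0],0,0.4],[[0,0,0],0,0.35],[[0,-0.04,0],0,0.35],[[0,-0.06,0],0,0.35],[[0,-0.06,0],0,0.35]]'

```text
clock: 17.85
eef_pos: [531.0, 7.2, 156.3]
eef_rot: [-1.57, -0.009, 0.011]
wrist_force: [0.2, 0.1, -0.5]
finger_gap: 60.9
```

```bash
python3 - <<'E'
from h import *
st(); P,im=shot('wrist','w9.png')
foot(P,im,530,7,z=97)
go(458,276,130,0.01)
E
```

```text
t 17.85 p [531.    7.2 156.3] rpy [-1.57  -0.009  0.011] F [ 0.2  0.1 -0.5] gap 60.9 j6 -1.64
foot px (np.int32(271), np.int32(234), np.int32(90), np.int32(45)) enc 534.0 6.4 r 30.8 edge-based 528.6 6.6
shift [-0.0693  0.024   0.2696] twist 0.001 rows>= 6 j [-0.06 -1.64] t 17.9
```

```bash
python3 - <<'E'
from h import *
P=par('wrist');im=cv2.imread('pics/w9.png')
foot(P,im,529,8,z=97,win=24)
cv2.imwrite('pics/c9.png',cv2.resize(im[170:330,220:420],None,fx=3,fy=3))
E
```

```text
foot px (np.int32(293), np.int32(234), np.int32(48), np.int32(45)) enc 531.5 7.2 r 18.9 edge-based 526.8 7.4
```

View pics/c9.png

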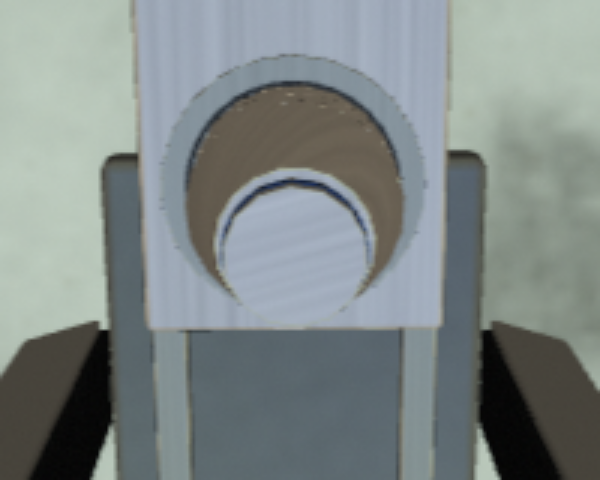

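>>> play_rows --series '[[[-0.01,0,0.05],0,0.35],[[-0.02,0,0.1],0,0.35],[[-0.04,0,0.15],0,0.35],[[-0.055,0.01,0.2],0,0.35],[[-0.069,0.03,0.25],0,0.35],[[-0.069,0.038,0.269],0,0.35],[[-0.069,0.038,0.269],0,0.35],[[-0.069,0.038,0.269],0,0.35]]'

```text
clock: 18.7
eef_pos: [457.8, 275.4, 114.8]
eef_rot: [-1.571, -0.005, 0.013]
wrist_force: [-1.1, -0.3, 0.3]
finger_gap: 61.0
```

```bash
python3 pick.py 458 275 w10.png
```

```text
t 18.7 p [457.8 275.4 114.8] rpy [-1.571 -0.005  0.013] F [-1.1 -0.3  0.3] gap 61.0 j6 -1.11
foot px (np.int32(295), np.int32(232), np.int32(45), np.int32(43)) enc 457.7 275.7 r 15.3 edge-based 456.5 275.7
```

The stack of three is nested and centred on the ring (foot at crop px (296,255)). The last cup's foot is at (457.7, 275.7).

>>> play_rows --series '[[[0,0.04,0],0,0.35],[[0,0.065,0],0,0.35],[[0,0.0775,0],0,0.4],[[0,0.0775,0],0,0.4],[[0,0.0775,0],0,1.0],[[0,0.0775,0],0,1.0],[[0,0.0775,0],0,1.0],[[0,0.0775,0],0,1.0],[[0,0.0775,0],0,1.0]]'

```text
clock: 19.65
eef_pos: [459.1, 275.0, 38.6]
eef_rot: [-1.57, -0.007, 0.011]
wrist_force: [-0.4, -0.6, 3.3]
finger_gap: 30.2
```

```bash
python3 - <<'E'
from h import *
st();x=528.7+manip.read_state()['eef_pos'][0]-457.7; print(x); go(x,7.3,152,0.012)
E
```

```text
t 19.65 p [459.1 275.   38.6] rpy [-1.57  -0.007  0.011] F [-0.4 -0.6  3.3] gap 30.2 j6 -1.11
530.0988360176557
shift [ 0.0687 -0.1131 -0.2685] twist -0.001 rows>= 6 j [ 0.47 -1.11] t 19.65
```

>>> play_rows --series '[[[0,-0.04,0],0,1.0],[[0,-0.08,-0.02],0,1.0],[[0.01,-0.11,-0.06],0,1.0],[[0.03,-0.114,-0.11],0,1.0],[[0.045,-0.114,-0.16],0,1.0],[[0.06,-0.114,-0.21],0,1.0],[[0.066,-0.114,-0.25],0,1.0],[[0.0685,-0.114,-0.268],0,1.0],[[0.0685,-0.114,-0.268],0,1.0],[[0.0685,-0.114,-0.268],0,1.0]]'

```text
clock: 20.65
eef_pos: [529.7, 8.1, 152.8]
eef_rot: [-1.57, -0.006, 0.011]
wrist_force: [0.3, 0.9, -0.2]
finger_gap: 30.8
```

```bash
python3 - <<'E'
from h import *
st(); go(530,7.3,105.5,0.012)
E
```

```text
t 20.65 p [529.7   8.1 152.8] rpy [-1.57  -0.006  0.011] F [ 0.3  0.9 -0.2] gap 30.8 j6 -1.64
shift [-0.      0.0473 -0.0009] twist -0.001 rows>= 1 j [-0.05 -1.64] t 20.65
```

>>> play_rows --series '[[[0,0.01,-0.0008],0,1.0],[[0,0.02,-0.0008],0,1.0],[[0,0.03,-0.0008],0,1.0],[[0,0.04,-0.0008],0,1.0],[[0,0.047,-0.0008],0,1.0],[[0,0.047,-0.0008],0,1.0]]'

```text
clock: 21.25
eef_pos: [529.9, 7.5, 104.9]
eef_rot: [-1.57, -0.006, 0.011]
wrist_force: [0.6, 0.2, 0.2]
finger_gap: 31.1
```

>>> play_rows --series '[[[0,0,0],0,0.65],[[0,0,0],0,0.5],[[0,0,0],0,0.4],[[0,0,0],0,0.35],[[0,-0.04,0],0,0.35],[[0,-0.06,0],0,0.35],[[0,-0.06,0],0,0.35]]'

```text
clock: 21.95
eef_pos: [530.7, 7.3, 167.8]
eef_rot: [-1.57, -0.011, 0.011]
wrist_force: [-0.6, -0.6, -1.3]
finger_gap: 61.5
```

```bash
python3 - <<'E'
from h import *
st(); P,im=shot('wrist','w11.png'); a,ai=shot('scene','s2.png')
foot(P,im,529,8,z=109,win=25)
u,v=proj(a,[530,7,60]).astype(int)
cv2.imwrite('pics/c11.png',np.hstack([cv2.resize(im[170:330,220:420],(500,400)),cv2.resize(ai[v-50:v+50,u-37:u+38],(300,400))]))
go(438.4,6.2,130,0.012);print(proj(a,[657,9,250]))
E
```

```text
t 21.95 p [530.7   7.3 167.8] rpy [-1.57  -0.011  0.011] F [-0.6 -0.6 -1.3] gap 61.5 j6 -1.64
foot px (np.int32(296), np.int32(233), np.int32(45), np.int32(45)) enc 528.4 8.4 r 15.1 edge-based 527.3 8.3
shift [-0.0912  0.034  -0.0003] twist -0.001 rows>= 2 j [-0.06 -1.64] t 22.05
[367.1408475  176.08261782]
```

View pics/c11.png

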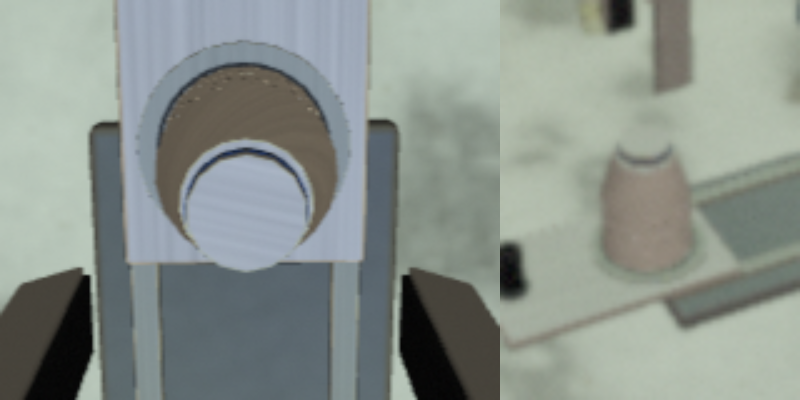

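>>> play_rows --series '[[[-0.05,0,0],0,0.4],[[-0.09,0.02,-0.001],0,0.4],[[-0.092,0.065,-0.001],0,0.45],[[-0.092,0.105,-0.001],0,0.45],[[-0.092,0.13,-0.001],0,0.45],[[-0.092,0.13,-0.001],0,0.45],[[-0.092,0.13,-0.001],0,1.0],[[-0.092,0.13,-0.001],0,1.0],[[-0.092,0.13,-0.001],0,1.0],[[-0.092,0.13,-0.001],0,1.0],[[-0.092,0.13,-0.001],0,1.0],[[-0.092,0.13,-0.001],0,1.0]]'

```text
clock: 23.25
eef_pos: [438.5, 5.0, 34.5]
eef_rot: [-1.571, -0.007, 0.011]
wrist_force: [-1.3, -6.3, 4.2]
finger_gap: 16.3
```

>>> play_rows --series '[[[0.003,0,0],0,1.0],[[0.009,0,0],0,1.0],[[0.018,0,0],0,1.0],[[0.029,0,0],0,1.0],[[0.041,0,0],0,1.0],[[0.053,0,0],0,1.0],[[0.065,0,0],0,1.0],[[0.077,0,0],0,1.0],[[0.089,0,0],0,1.0],[[0.1,0,0],0,1.0],[[0.109,0,0],0,1.0],[[0.116,0,0],0,1.0],[[0.121,0,0],0,1.0],[[0.124,0,0],0,1.0],[[0.125,0,0],0,1.0],[[0.125,0,0],0,1.0]]'

```text
clock: 24.85
eef_pos: [564.0, 7.3, 34.6]
eef_rot: [-1.57, -0.006, 0.011]
wrist_force: [-0.0, 5.8, -5.3]
finger_gap: 16.4
```

>>> play_rows --series '[[[0.001,0,0],0,1.0],[[0.002,0,0],0,1.0],[[0.003,0,0],0,1.0],[[0.004,0,0],0,1.0],[[0.005,0,0],0,1.0],[[0.005,0,0],0,1.0]]'

```text
clock: 25.45
eef_pos: [568.5, 7.5, 34.6]
eef_rot: [-1.57, -0.004, 0.011]
wrist_force: [-6.7, 1.4, 2.7]
finger_gap: 16.4
```

>>> play_rows --series '[[[0.001,0,0],0,1.0],[[0.002,0,0],0,1.0],[[0.003,0,0],0,1.0],[[0.003,0,0],0,1.0]]'

```text
clock: 25.85
eef_pos: [568.9, 7.4, 34.5]
eef_rot: [-1.569, 0.003, 0.011]
wrist_force: [-23.7, 0.0, 15.4]
finger_gap: 16.5
```

>>> play_rows --series '[[[0,0,0],0,0.6],[[0,0,0],0,0.45],[[0,0,0],0,0.45],[[0,-0.03,0],0,0.45],[[-0.03,-0.08,0],0,0.45],[[-0.07,-0.13,0],0,0.45],[[-0.1,-0.18,0],0,0.45],[[-0.1,-0.23,0],0,0.45],[[-0.1,-0.28,0],0,0.45],[[-0.1,-0.3,0],0,0.45],[[-0.1,-0.3,0],0,0.45]]'

```text
clock: 26.95
eef_pos: [470.9, 5.8, 341.2]
eef_rot: [-1.57, -0.008, 0.011]
wrist_force: [1.0, -0.4, -1.2]
finger_gap: 52.1
```

```bash
python3 - <<'E'
from h import *
st(); P,im=shot('wrist','w12.png'); np.savez('w12p.npz',K=P[0],R=P[1],t=P[2])
S,si=shot('scene','s3.png'); T,ti=shot('top','t3.png')
for z in (109,200,230,260,280): print(z,[proj(Q,[659.5,9,z]).round() for Q in (P,S,T)])
u,v=proj(S,[659,9,170]).astype(int); a=cv2.resize(si[v-75:v+75,u-50:u+50],(400,600),interpolation=cv2.INTER_CUBIC)
u2,v2=proj(T,[659,9,200]).astype(int); b=cv2.resize(ti[v2-50:v2+50,u2-35:u2+35],(400,571))
b=np.vstack([b,np.zeros((29,400,3),np.uint8)])
cv2.imwrite('pics/c12.png',np.hstack([a,b])); print('scene off',u-50,v-75,'x4; top off',u2-35,v2-50,'x5.71')
E
```

```text
t 26.95 p [470.9   5.8 341.2] rpy [-1.57  -0.008  0.011] F [ 1.  -0.4 -1.2] gap 52.1 j6 -1.65
109 [array([318., 365.]), array([365., 226.]), array([307., 183.])]
200 [array([318., 418.]), array([367., 195.]), array([305., 177.])]
230 [array([318., 441.]), array([368., 183.]), array([305., 175.])]
260 [array([318., 468.]), array([368., 172.]), array([304., 172.])]
280 [array([318., 489.]), array([369., 164.]), array([304., 171.])]
scene off 316 130 x4; top off 270 126 x5.71
```

View pics/c12.png

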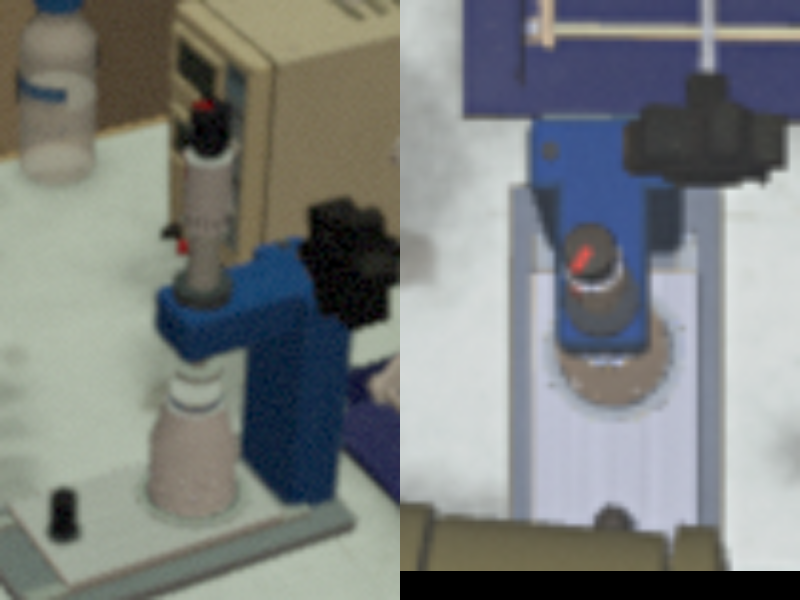

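```bash
python3 - <<'E'
from h import *
S,T=par('scene'),par('top')
def tri(a,b):
    A=[];Bv=[]
    for Q,(u,v) in((S,a),(T,b)):
        c=-Q[1].T@Q[2];d=Q[1].T@np.linalg.solve(Q[0],[u,v,1.]);d/=np.linalg.norm(d);M=np.eye(3)-np.outer(d,d);A.append(M);Bv.append(M@c)
    x=np.linalg.lstsq(np.vstack(A),np.hstack(Bv),rcond=None)[0];return x.round(1),proj(S,x)-a,proj(T,x)-b
# cap top by dark/red blob in each
si=cv2.imread('pics/s3.png');ti=cv2.imread('pics/t3.png')
print('cap',tri((367.9,156.5),(303.3,170.1)));print('black',tri((403.5,195),(323.4,148.8)))
print(proj(S,[660,9,298]),proj(S,[660,9,272]),proj(T,[660,9,298]))
go(659.5,9,330,0.85)
E
```

```text
cap (array([657.5,   9.8, 299.1]), array([ 0.25459622, -0.03531801]), array([-0.09888404,  0.20642039]))
black (array([731.1, -35.9, 205.5]), array([ 0.96594246, -0.13547475]), array([-0.39303031,  0.74692121]))
[369.31389642 156.81191983] [368.76920367 167.20733842] [303.56579282 169.38523006]
shift [0.1899 0.0034 0.0009] twist -0.839 rows>= 6 j [-0.07 -1.65] t 27.1
```

>>> play_rows --series '[[[0.04,0.003,0.001],-0.14,0.5],[[0.08,0.003,0.001],-0.28,0.5],[[0.12,0.003,0.001],-0.42,0.5],[[0.15,0.003,0.001],-0.56,0.5],[[0.17,0.003,0.001],-0.7,0.5],[[0.185,0.003,0.001],-0.84,0.5],[[0.1895,0.003,0.001],-0.84,0.5],[[0.1895,0.003,0.001],-0.84,0.5],[[0.1895,0.003,0.001],-0.84,0.5]]'

```text
clock: 28.0
eef_pos: [658.7, 9.1, 330.0]
eef_rot: [-1.567, 0.002, 0.848]
wrist_force: [-0.3, -0.4, 0.1]
finger_gap: 46.8
```

```bash
python3 - <<'E'
from h import *
st(); P,im=shot('wrist','w13.png'); np.savez('w13p.npz',K=P[0],R=P[1],t=P[2])
g=cv2.cvtColor(im,cv2.COLOR_BGR2GRAY)
u,v=proj(P,[659,9,299]).astype(int);print(u,v)
cv2.imwrite('pics/c13.png',cv2.resize(im[v-70:v+70,u-90:u+90],None,fx=4,fy=4))
E
```

```text
t 28.0 p [658.7   9.1 330. ] rpy [-1.567  0.002  0.848] F [-0.3 -0.4  0.1] gap 46.8 j6 -2.46
316 273
```

View pics/c13.png

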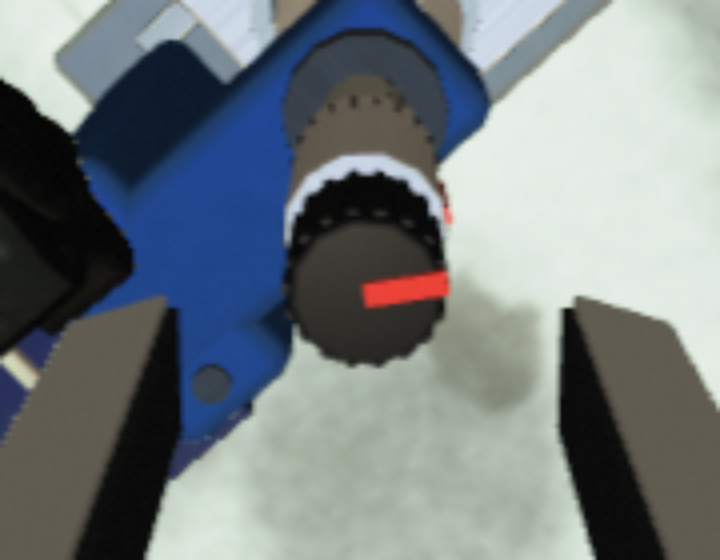

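>>> play_rows --series '[[[0.001,0.03,0],0,0.55],[[0.001,0.048,0],0,0.55],[[0.001,0.053,0],0,0.55],[[0.001,0.053,0],0,0.55],[[0.001,0.053,0],0,1.0],[[0.001,0.053,0],0,1.0],[[0.001,0.053,0],0,1.0],[[0.001,0.053,0],0,1.0],[[0.001,0.053,0],0,1.0]]' --squeeze 35

```text
clock: 28.95
eef_pos: [659.3, 9.8, 278.2]
eef_rot: [-1.568, 0.0, 0.849]
wrist_force: [-0.0, -1.1, 4.8]
finger_gap: 22.1
```

```bash
python3 -c "
from h import *
st();print(manip.read_state()['moment'])"
```

```text
t 28.95 p [659.3   9.8 278.2] rpy [-1.568  0.     0.849] F [-0.  -1.1  4.8] gap 22.1 j6 -2.46
[ 0.01736202 -0.21491072  0.04938372]
```

>>> play_rows --series '[[[0,0.0006,0],0.1,1.0],[[0,0.0014,0],0.24,1.0],[[0,0.0022,0],0.37,1.0],[[0,0.003,0],0.5,1.0],[[0,0.0036,0],0.6,1.0],[[0,0.0036,0],0.6,1.0]]'

```text
clock: 29.55
eef_pos: [659.4, 9.7, 274.7]
eef_rot: [-1.569, 0.001, 0.247]
wrist_force: [0.5, -0.7, 1.2]
finger_gap: 21.8
```

```bash
python3 -c "
from h import *
st();print(manip.read_state()['moment'])"
```

```text
t 29.55 p [659.4   9.7 274.7] rpy [-1.569e+00  1.000e-03  2.470e-01] F [ 0.5 -0.7  1.2] gap 21.8 j6 -1.86
[-0.1622268  -0.31932027 -0.09690569]
```

>>> play_rows --series '[[[0,0.0006,0],0.1,1.0],[[0,0.0014,0],0.24,1.0],[[0,0.0022,0],0.37,1.0],[[0,0.003,0],0.5,1.0],[[0,0.0036,0],0.6,1.0],[[0,0.0036,0],0.6,1.0]]'

```text
clock: 30.15
eef_pos: [659.4, 9.6, 271.1]
eef_rot: [-1.57, 0.002, -0.352]
wrist_force: [1.6, -0.6, 1.7]
finger_gap: 22.6
```

```bash
python3 -c "
from h import *
st();print(manip.read_state()['moment']);
P,im=shot('scene','s4.png')
for n in ('s3','s4'):
    im=cv2.imread('pics/%s.png'%n);print(n,im[205:240:2,365].mean(1).round().tolist())"
```

```text
t 30.15 p [659.4   9.6 271.1] rpy [-1.57   0.002 -0.352] F [ 1.6 -0.6  1.7] gap 22.6 j6 -1.26
[-0.19978959 -0.41381888 -0.07652897]
s3 [47.0, 55.0, 68.0, 53.0, 45.0, 40.0, 46.0, 48.0, 99.0, 137.0, 114.0, 155.0, 161.0, 121.0, 122.0, 136.0, 133.0, 131.0]
s4 [47.0, 53.0, 70.0, 57.0, 45.0, 43.0, 41.0, 52.0, 92.0, 101.0, 136.0, 116.0, 151.0, 126.0, 124.0, 137.0, 135.0, 137.0]
```

>>> play_rows --series '[[[0,0.0006,0],0.1,1.0],[[0,0.0012,0],0.2,1.0],[[0,0.0018,0],0.3,1.0],[[0,0.0018,0],0.3,1.0]]'

```text
clock: 30.6
eef_pos: [659.4, 9.6, 269.3]
eef_rot: [-1.571, 0.002, -0.646]
wrist_force: [1.1, -0.8, 1.7]
finger_gap: 22.0
```

```bash
python3 -c "
from h import *
st();print(manip.read_state()['moment'])"
```

```text
t 30.6 p [659.4   9.6 269.3] rpy [-1.571  0.002 -0.646] F [ 1.1 -0.8  1.7] gap 22.0 j6 -0.97
[-0.20972074 -0.36373388 -0.04219457]
```

>>> play_rows --series '[[[0,0.0006,0],0.1,1.0],[[0,0.0012,0],0.2,1.0],[[0,0.0018,0],0.3,1.0],[[0,0.0018,0],0.3,1.0]]'

```text
clock: 31.0
eef_pos: [659.4, 9.5, 267.5]
eef_rot: [-1.572, 0.002, -0.943]
wrist_force: [0.7, -1.5, 1.5]
finger_gap: 22.4
```

```bash
python3 -c "
from h import *
st();print(manip.read_state()['moment'])"
```

```text
t 31.0 p [659.4   9.5 267.5] rpy [-1.572  0.002 -0.943] F [ 0.7 -1.5  1.5] gap 22.4 j6 -0.67
[-0.20439444 -0.3037735  -0.07670785]
```

>>> play_rows --series '[[[0,0.0006,0],0.1,1.0],[[0,0.0012,0],0.2,1.0],[[0,0.0018,0],0.3,1.0],[[0,0.0018,0],0.3,1.0]]'

```text
clock: 31.4
eef_pos: [659.5, 9.4, 266.0]
eef_rot: [-1.572, 0.001, -1.238]
wrist_force: [1.1, -1.7, 2.5]
finger_gap: 22.8
```

```bash
python3 -c "
from h import *
st();print(manip.read_state()['moment'])"
```

```text
t 31.4 p [659.5   9.4 266. ] rpy [-1.572e+00  1.000e-03 -1.238e+00] F [ 1.1 -1.7  2.5] gap 22.8 j6 -0.37
[-0.38943137 -0.27843036  0.10041274]
```

>>> play_rows --series '[[[0,0.0006,0],0.1,1.0],[[0,0.0012,0],0.2,1.0],[[0,0.0018,0],0.3,1.0],[[0,0.0018,0],0.3,1.0]]'

```text
clock: 31.8
eef_pos: [659.7, 9.3, 265.7]
eef_rot: [-1.57, 0.0, -1.534]
wrist_force: [-0.9, -1.7, 9.9]
finger_gap: 22.5
```

```bash
python3 -c "
from h import *
st();print(manip.read_state()['moment'])"
```

```text
t 31.8 p [659.7   9.3 265.7] rpy [-1.57   0.    -1.534] F [-0.9 -1.7  9.9] gap 22.5 j6 -0.08
[-0.40177609  0.06660991  0.00677392]
```

>>> play_rows --series '[[[0,0,0],0.13,1.0],[[0,0,0],0.26,1.0],[[0,0,0],0.39,1.0],[[0,0,0],0.52,1.0],[[0,0,0],0.65,1.0],[[0,0,0],0.78,1.0],[[0,0,0],0.91,1.0],[[0,0,0],1.04,1.0],[[0,0,0],1.17,1.0],[[0,0,0],1.3,1.0],[[0,0,0],1.4,1.0],[[0,0,0],1.4,1.0]]'

```text
clock: 33.0
eef_pos: [659.5, 9.3, 265.8]
eef_rot: [-1.571, 0.001, -2.928]
wrist_force: [-0.6, -0.8, 4.1]
finger_gap: 22.6
```

```bash
python3 -c "
from h import *
st();print(manip.read_state()['moment']); P,im=shot('wrist','w14.png'); T,t=shot('top','t5.png');S,s=shot('scene','s5.png')
u,v=proj(P,[659,9,286]).astype(int);print(u,v);a=cv2.resize(im[v-60:v+60,u-60:u+60],(400,400))
u,v=proj(S,[659,9,130]).astype(int);b=cv2.resize(s[v-45:v+45,u-45:u+45],(400,400),interpolation=cv2.INTER_CUBIC)
cv2.imwrite('pics/c14.png',np.hstack([a,b]))"
```

```text
t 33.0 p [659.5   9.3 265.8] rpy [-1.571e+00  1.000e-03 -2.928e+00] F [-0.6 -0.8  4.1] gap 22.6 j6 1.32
[-0.28575339  0.31586133  0.0624104 ]
320 312
```

View pics/c14.png

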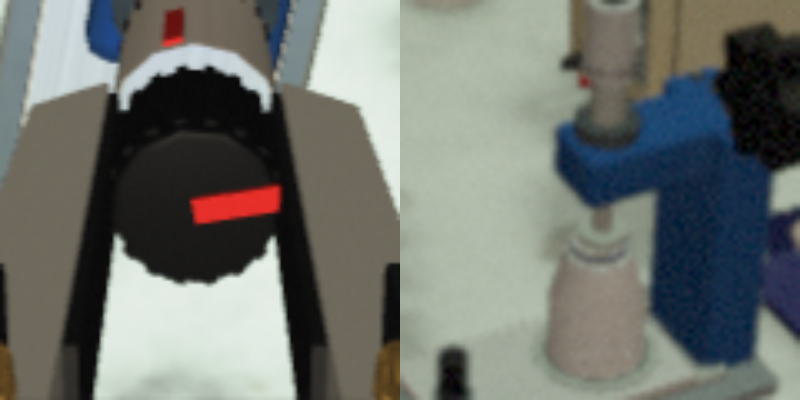

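>>> play_rows --series '[[[0,0,0],0,0.7],[[0,0,0],0,0.6],[[0,0,0],0,0.55],[[0,-0.03,0],0,0.55],[[0,-0.07,0],0,0.55],[[0.05,-0.1,0],0,0.55],[[0.1,-0.1,0],0,0.55],[[0.15,-0.1,0],0,0.55],[[0.2,-0.1,0],0,0.55],[[0.2,-0.1,0],0,0.55],[[0.2,-0.1,0],0,0.55]]'

```text
clock: 34.25
eef_pos: [463.6, -33.3, 366.6]
eef_rot: [-1.57, 0.003, -2.928]
wrist_force: [0.1, 0.4, 1.0]
finger_gap: 42.1
```

```bash
python3 -c "
from h import *
st(); T,t=shot('top','t6.png');S,s=shot('scene','s6.png')
u,v=proj(S,[659,9,160]).astype(int);b=cv2.resize(s[v-75:v+75,u-50:u+50],(400,600),interpolation=cv2.INTER_CUBIC)
cv2.imwrite('pics/c15.png',np.hstack([b,cv2.resize(t[130:310,160:460],(400,240)) if 0 else cv2.copyMakeBorder(cv2.resize(s[200:460,190:490],(400,347)),0,253,0,0,0)]))"
```

```text
t 34.25 p [463.6 -33.3 366.6] rpy [-1.57   0.003 -2.928] F [0.1 0.4 1. ] gap 42.1 j6 1.21
```

View pics/c15.png

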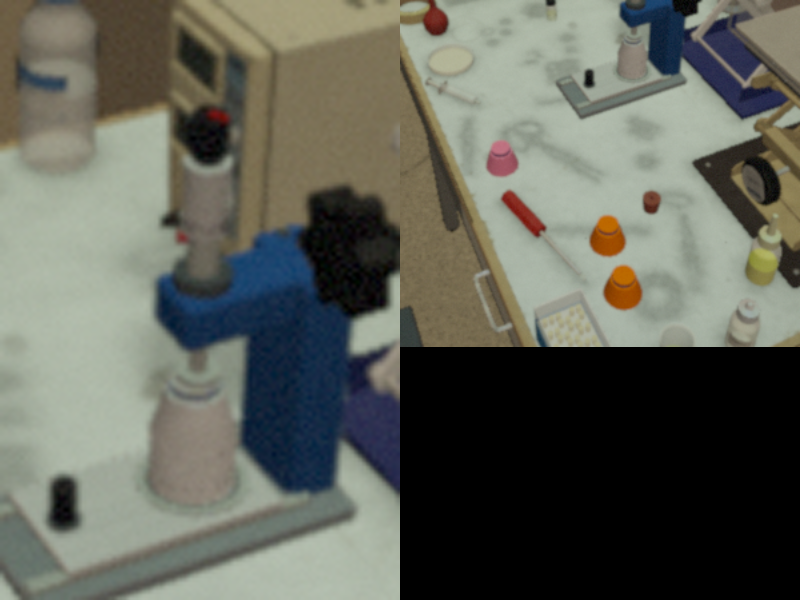

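The spindle foot rests on the stack at crop px (195,375) and the carriage is home. The decoys and bystanders in view are where they were. Handing in.

```bash
python3 -c "
from cell import manip
print(manip.sign_off())"
```

```text
the job is handed in; nothing more can be done
None
```

The job is done and handed in at about 34 s of the 176 s allowed. All four aluminium cups are nested as one stack, clamped under the spindle.

- **Carriage and stack:** I pulled the carriage out to its stop and nested the cups over one another. In the close-up after placing, the bottom cup was within about 0.5 mm of the engraved circle. The carriage was then pushed home until it pressed on its end stop with about 24 N.
- **Clamping:** I turned the ratchet cap clockwise in one continuous stroke of about 3.8 rad. The spindle went down about 12 mm and then stopped on the stack. After that I turned the cap about 1.6–1.7 rad further, a little over a quarter turn. The red marks on cap and thimble had moved apart by about that much, so the ratchet slipped rather than the fingers.
- **Last checks:** The final picture shows the stack upright, the carriage home and the spindle foot on the top cup, with the gripper clear. The orange and pink look-alikes and the stopper looked unmoved; I did not measure them or check the vial.
- **Disagreements:** The measured moment was too noisy to confirm the 0.12 N m slip torque, so the slip rests on the marks and on the spindle stopping. The colour mask on the three-cup stack also picked up the carriage plate, so I checked that stage by eye.

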